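Clamp a board carrier in the paste printer with the removable crank

ROBOT

A 7-joint arm with a two-finger parallel gripper is mounted at the origin on the work surface. World frame = base frame: x ahead of the robot, y to its left, z up, the work surface at z = 0. Lengths are in m, angles in rad, forces in N, time in s.
With the tool pointing down it reaches from about 0.425 to 1.025 m from the base axis. Payload 9.4 kg.
Tool frame: the origin (TCP) lies on the centre line of the jaws, within the pads' length; the fingertips stand 17 mm ahead of it and the grasp point (between the pads) lies 2 mm behind it; z points along the fingers, y is the direction in which the jaws open and shut (so a half turn about z gives the same grasp; the last joint's range is limited). The gripper opens to 93 mm and grips with 3 to 60 N. Pads are 15 mm wide; open, the fingers measure 128 mm over their backs; the gripper's body (75 mm by 188 mm) begins 65 mm behind the grasp point.
Start: joints at [1.074, 0.599, -0.003, 1.599, 0.002, 0.943, -0.08], TCP at [0.295, -0.662, 0.236] pointing down, gripper open.
Joint ranges: [-2.57, 2.57], [-0.35, 1.97], [-1.29, 1.29], [0.11, 2.56], [-1.05, 4.19], [0.11, 1.86], [-2.63, 2.63]. Speed limits (rad/s): [2.22, 2.22, 3.01, 3.01, 3.14, 3.14, 3.14].

INTERFACE

Orientations are given as a rotation vector (axis times angle).
In Python, from station import r, set_gripper, solver, sensors, vision, ticket, spotter gives the robot as it stands. Calls block until the motion is done:
- r.move_to(position, orientation): joint-space move of the TCP to a pose.
- r.move_l(position, vel=0.15, rot=None): straight line of the TCP; rot=None keeps the orientation; vel is the mean speed in m/s.
- r.movej(angles): joint-space move.
- set_gripper(opening, grasp_force=None): opening from 0.0 (shut) to 1.0 (fully open); grasp_force is the grip in N (None keeps the last); returns when the fingers have stopped.
- r.pause(seconds).
- solver.inverse_kinematics(position, orientation): joint angles nearest the present ones, or None.
- sensors.read_state(): the state.
- vision.get_image(name): name is "scene" or "side" or "wrist"; returns a dict with "color" (400x640x3 uint8, red, green, blue), "mtx" (3x3 intrinsics, pixels), "R" (3x3) and "t" (3): a world point X has camera coordinates R X + t. Camera axes: x right, y down, z forward; pixel columns grow to the right and rows downward; lengths in m; the calibration is good to about 2 mm. A picture is of the moment at which its call begins. There is no depth.
A pose or a line that the arm cannot do raises r.PlanningError and nothing moves.
- ticket.sign_off(): hands the job in, once; it reports no verdict.
Trained networks look in a picture, given as the dict that the camera call returned (one of the last four; its "shot" number tells which), for a name from the list of things; names that differ only in an ending like _2 or _b are one class to them, and where a whole thing is asked for, a point or a joint stands for the part that bears it (a point fixed in the world has none). Each returns a list of dicts, best first, with "score" (0 to 1); they miss things now and then, are a little off and sometimes report something else, mostly with a low value. They report only what shows in the picture. A call takes as long as a camera call.
- spotter.find_in(picture, target): "box" ([left, top, right, bottom] in pixels, round what is visible of it).
- spotter.landmark_of(picture, target): "centre" ([column, row] in pixels: a listed point, or the origin of a listed thing).
The state is a dict: "clock": time; "qpos": joint angles; "qd": joint speeds; "joint_torque": joint torques, N m; "tcp_pos": TCP position; "orientation": TCP orientation; "contact_force": force on the tool from outside, world axes, zero at the start; "wrist_torque": the same for the moment, N m; "gripper_width": opening from 0.0 (shut) to 1.0 (fully open).
Only numpy, scipy, OpenCV 4.12 (cv2) and the standard library are available. Lean on these libraries where they do the work, as an engineer would, in place of code of your own. Each camera call takes 0.05 s, during which the arm holds its last target.

TASK

Take the removable crank from its rest, push its socket fully down onto the square shaft of the board clamp and crank clockwise (seen from above) until the sprung pressure bar holds the grey carrier firmly against the back rail's stop screws; stop as soon as the crank turns distinctly stiff, for over-tightening crushes the carrier. Then, without turning it back, lift the crank off and lay it gently back on its rest the way it lay, hub on the plate and arm across the ridge. Move the rail only with the crank, keep your fingers off the rail and the carrier, and leave the jar, the spatula and the squeegee alone.

Things in the scene. Friction and masses are not known exactly. Their poses are not given: they have to be found in the camera images.
- crank_boss (a point): Centre of the steel crank's gripping boss, 24 mm cube on top of the arm, above the hub; 44 mm above the hub's underside. Crank stands upright (z up, about 0.3 kg); its x points along the arm from hub to knob. Arm: flat bar 20 mm wide, 8 mm thick, top 12 mm below this point, ending 86 mm from the axis
- crank_socket (a point): Middle of the hub's underside (hub 30 x 30 x 24 mm, below the arm), the mouth of its square socket, 13.4 mm wide, 24 mm deep, open below, sides parallel to the crank's x and y; x along the arm to the knob, z up
- knob_mid (a point): Centre of the crank's black knob: upright cylinder, 22 mm across, 44 mm tall, spinning freely on its spindle, 70 mm from the socket's axis along the crank's x, 58 mm above the hub's underside; its lower end is 4 mm above the arm's top
- shaft_seat (a point): Centre of the round shoulder (30 mm across, 60 mm above the table) of the vertical square shaft; the fitted hub's underside rests here. Shaft 12 mm square, 20 mm tall above this point, top 4 mm stepped smaller (10, then 7.5 mm). Flats parallel to this frame's x and y; it turns with the shaft. 0.7 mm play each side (about 0.12 rad free play each way); any of the four ways round fits
- shaft (a joint): Shaft angle, rad: 0 at start (open), growing clockwise from above, up to 5.0; drives the moving rail 10 mm per rad to the back rail. Dry friction 0.2 N m (about 3 N at the knob); each newton of clamping adds 0.14 N at the knob. Stays where left; friction holds about 20 N of clamping, any more slackens to that when the crank is let go
- clamp_deck: Fixed clamping deck: plate 14 mm thick, 240 mm along x, from 60 mm on the -y to 260 mm on the +y side of its origin, which is on the shaft's axis at table height. White gearbox 75 x 70 mm, 56 mm high, carries the shaft. Rails run along x, the clamp closes along +y. Only the shaft is higher than 60 mm above the table
- moving_rail: Aluminium rail 210 mm long (x), 18 mm wide (y), 30 mm tall, driven by the shaft along the deck's +y; origin at the centre of its underside, 65 mm from the shaft axis when open
- pressure_bar: Steel bar 170 x 10 x 22 mm sprung on the moving rail's +y side, its pressing face 5 mm to +y of its origin; spring 15 N per mm from the first contact, up to 5 mm. It should end pressing with 10 to 20 N; over 35 N crushes the carrier
- carrier: Loose grey board carrier with a small green circuit board on top, 160 (x) x 90 (y) x 10 mm, about 0.3 kg, origin under its centre, lying on support strips between the rails, 1 to 12 mm short of the back rail's stop screws, against which the clamp pushes it
- back_rail: Fixed aluminium rail 210 x 18 x 30 mm parallel to the moving one; its inner face is 9 mm to -y of its origin. Two set screws (10 mm across) stand out of that face as stops for the carrier, by 0 to 8 mm: set differently each time and not measured, so the clamping point must be felt
- crank_rest: Fixed grey rest for the crank: plate 6 mm thick, 90 mm wide (y), from 47 mm behind to 118 mm ahead of its origin along x. The hub stands on the plate over the origin; the arm lies along +x across a ridge (16 mm along x, 50 mm along y, centred 50 mm ahead, top 30 mm above the table). Origin at table height
- paste_jar: Bystander: closed grey jar, 68 mm across, 70 mm tall, origin under its centre
- spatula: Bystander: spatula 180 mm long lying flat
- squeegee: Bystander: squeegee blade holder 120 mm long with two black knobs, about 40 mm high, lying on the table

How it is judged:
On the way, in this order (a step that is already met when the one before it is completed fails the run):
1. the crank is fully down on the square shaft: hub's underside within 5 mm of the shoulder's centre, upright (distance between crank_socket and shaft_seat below 0.005 m and angle between crank_socket's own z axis and vertical below 0.1 rad), for 0.1 s.
2. with the crank still fitted, the pressure bar presses the carrier with over 10 N against the back rail (distance between crank_socket and shaft_seat below 0.012 m and contact force between pressure_bar and carrier above 10 N and contact force between back_rail and carrier above 8 N), for 0.2 s.
At the end, for the whole second after the job is handed in: The carrier is still clamped (pressure bar presses it with over 8 N, and it presses the back rail with over 6 N); the crank lies on its rest, upright, hub on the plate within 25 mm of the rest's origin, arm pointing along the rest over the ridge (contact force between pressure_bar and carrier above 8 N and contact force between back_rail and carrier above 6 N and horizontal distance between crank_socket and crank_rest below 0.025 m and height (world z) of crank_socket below 0.012 m and angle between crank_socket's own z axis and vertical below 0.1 rad and x of knob_mid in the frame of crank_rest above 0.04 m); the robot touches nothing.
It fails at once if the carrier is squeezed with more than 35 N (contact force between pressure_bar and carrier above 35 N).
It fails at once if the robot pushes the rail, the bar or the carrier directly (contact force between any of the arm, the fingers and moving_rail above 3 N or contact force between any of the arm, the fingers and carrier above 3 N).
It fails at once if the crank is dropped or slammed on its rest (over 60 N) (contact force between anything else and crank_rest above 60 N).
It fails at once if a bystander is moved by more than 20 mm or tipped (distance of any of paste_jar, spatula, squeegee from where it was at the start of the episode above 0.02 m or angle between paste_jar's own z axis and vertical above 0.4 rad).
It also fails if it takes over 72 s, if anything falls off the work surface, if the arm or the gripper's body presses on something with over 40 N, if the wrist force passes 120 N, or if a joint passes its speed limit or range.

## Working session

There is one attempt and no reset: what is moved stays moved. The work goes in short steps, each a Python script; the robot and the scene stay as the last script left them, time stands still between calls to the robot, and variables do not carry over. Pictures are saved under pics/ and viewed, and the job is handed in when it is done.

```bash
ls; mkdir -p pics; cat > h.py <<'E'
import numpy as np, cv2
from station import r, set_gripper, solver, sensors, vision, ticket, spotter
from scipy.spatial.transform import Rotation as Rn
def shot(name,fn):
    p=vision.get_image(name); cv2.imwrite('pics/'+fn,p['color'][:,:,::-1]); return p
def ray(p,uv):
    K=np.array(p['mtx']);R=np.array(p['R']);t=np.array(p['t'])
    d=R.T@np.linalg.solve(K,np.array([uv[0],uv[1],1.])); return -R.T@t,d/np.linalg.norm(d)
def atz(p,uv,z):
    c,d=ray(p,uv); return c+d*(z-c[2])/d[2]
def proj(p,X):
    c=np.array(p['R'])@np.array(X)+np.array(p['t']); u=np.array(p['mtx'])@c; return u[:2]/u[2]
def tri(l):
    A=np.zeros((3,3));b=np.zeros(3)
    for p,uv in l:
        c,d=ray(p,uv);M=np.eye(3)-np.outer(d,d);A+=M;b+=M@c
    X=np.linalg.solve(A,b); return X,[np.round(proj(p,X)-uv,1) for p,uv in l]
E
python3 - <<'E'
from h import *
P={n:shot(n,n+'0.png') for n in ['scene','side','wrist']}
for n,p in P.items():
    print(n,np.round(-np.array(p['R']).T@p['t'],3))
    for t in ['crank_boss','crank_socket','knob_mid','shaft_seat','crank_rest','clamp_deck','moving_rail','carrier','back_rail','paste_jar','spatula','squeegee']:
        l=spotter.landmark_of(p,t)
        print(n,t,[(np.round(a['centre']),round(a['score'],2)) for a in l[:2]])
print(sensors.read_state())
E
```

```text
pics
scene [1.298 0.295 0.607]
scene crank_boss [(array([232., 135.]), 0.9)]
scene crank_socket [(array([235., 152.]), 0.72), (array([424., 214.]), 0.29)]
scene knob_mid [(array([214., 140.]), 0.82), (array([218., 232.]), 0.55)]
scene shaft_seat [(array([360., 186.]), 0.52)]
scene crank_rest [(array([236., 150.]), 0.67)]
scene clamp_deck [(array([352., 208.]), 0.58)]
scene moving_rail [(array([385., 209.]), 0.7), (array([352., 209.]), 0.65)]
scene carrier [(array([427., 212.]), 0.78)]
scene back_rail [(array([456., 232.]), 0.6)]
scene paste_jar [(array([253., 243.]), 0.71), (array([457., 232.]), 0.4)]
scene spatula [(array([171., 220.]), 0.58)]
scene squeegee [(array([237., 153.]), 0.68), (array([216., 231.]), 0.63)]
side [0.313 0.506 0.664]
side crank_boss []
side crank_socket []
side knob_mid [(array([420., 120.]), 0.97), (array([327., 118.]), 0.69)]
side shaft_seat [(array([318., 212.]), 0.45)]
side crank_rest [(array([430., 152.]), 0.75)]
side clamp_deck [(array([318., 230.]), 0.92)]
side moving_rail [(array([298., 246.]), 0.85)]
side carrier [(array([281., 279.]), 0.57)]
side ba
[... 453 characters left out ...]
ee []
{'clock': 1.95, 'qpos': array([ 1.07429186,  0.59928276, -0.00248159,  1.59942947,  0.00181149,
        0.94290429, -0.07979983]), 'qd': array([-0.00113356, -0.00098166,  0.00122181, -0.00087848, -0.00139528,
        0.00016289,  0.00046118]), 'joint_torque': array([ 1.62111778e-04, -7.64817882e+01,  1.49652176e+00, -2.52705806e+01,
       -5.24148869e-02,  1.05448454e-02,  2.17739836e-05]), 'tcp_pos': array([ 0.29546896, -0.66204057,  0.23561992]), 'orientation': array([-3.07263247e+00, -6.54616020e-01,  1.09421598e-04]), 'contact_force': array([-0.49776829,  0.6841289 , -0.221018  ]), 'wrist_torque': array([ 0.0001387 , -0.03666427, -0.00261779]), 'gripper_width': 0.9967849933721299}
```

View pics/scene0.png

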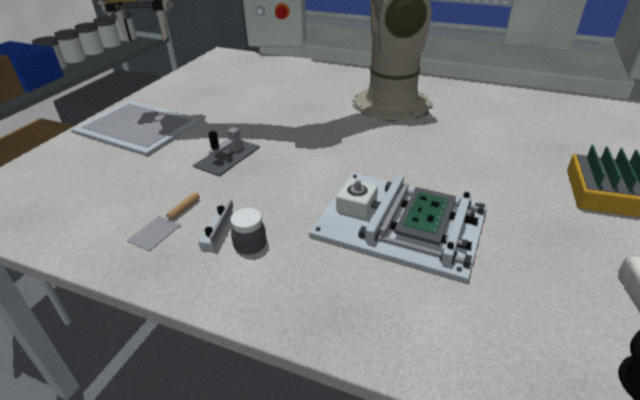

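View pics/side0.png

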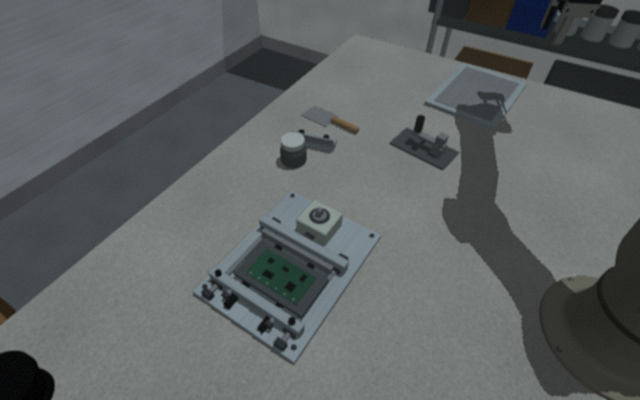

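View pics/wrist0.png

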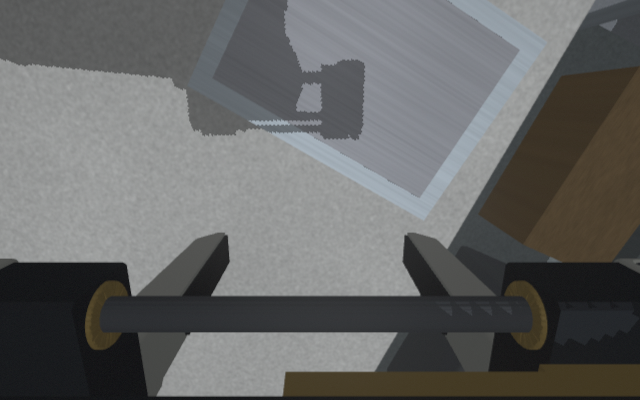

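The scene image shows the crank on its rest, with the boss near (234,133) and the knob near (213,141). The shaft is at about (358,186) and the jar at (249,230). In the side image the knob is at (420,123), the boss at about (441,140) and the shaft at (319,212). The wrist view shows only empty table. Next I'll triangulate and look closer.

```bash
python3 - <<'E'
from h import *
P={n:vision.get_image(n) for n in ['scene','side']}
s,d=P['scene'],P['side']
for n,a,b in [('boss',(234,133),(441,140)),('knob',(213,141),(420,123)),('shaftseat',(359,187),(319,213)),('carrier',(427,212),(281,279))]:
    X,e=tri([(s,a),(d,b)]); print(n,X.round(4),e)
for n,p,uv,z in [('boss',s,(234,133),.05),('knob',s,(213,141),.064),('knob',d,(420,123),.064),('boss',d,(441,140),.05),('seat',s,(359,187),.06),('seat',d,(319,213),.06),('squeegee',s,(216,231),.02),('jar',s,(249,245),0)]:
    print(n,atz(p,uv,z).round(4))
p=vision.get_image('wrist'); st=sensors.read_state()
T=Rn.from_rotvec(st['orientation']).as_matrix()
print('cam in tool', (T.T@(-np.array(p['R']).T@p['t']-st['tcp_pos'])).round(4)); print((np.array(p['R'])@T).round(3)); print(T.round(3)); print(p['mtx'])
E
```

```text
boss [ 0.4343 -0.3135  0.0518] [array([0.4, 0.5]), array([ 0.3, -0.6])]
knob [ 0.5025 -0.3335  0.063 ] [array([-0.3, -0.5]), array([-0.2,  0.5])]
shaftseat [0.5693 0.0734 0.067 ] [array([-0.3, -0.3]), array([-0.3,  0.4])]
carrier [0.5613 0.2223 0.0332] [array([0.9, 0.6]), array([ 0.8, -1. ])]
boss [ 0.4293 -0.3179  0.05  ]
knob [ 0.5058 -0.3302  0.064 ]
knob [ 0.5024 -0.3345  0.064 ]
boss [ 0.4345 -0.3133  0.05  ]
seat [0.5607 0.0715 0.06  ]
seat [0.5724 0.067  0.06  ]
squeegee [ 0.7553 -0.1678  0.02  ]
jar [ 0.7497 -0.0972  0.    ]
cam in tool [ 0.0723 -0.0003 -0.1494]
[[ 0.     1.    -0.001]
 [-0.964 -0.    -0.265]
 [-0.265  0.001  0.964]]
[[ 0.913  0.408 -0.   ]
 [ 0.408 -0.913  0.   ]
 [-0.    -0.    -1.   ]]
[[337.54031444   0.         315.7072019 ]
 [  0.         337.54031444 198.01953339]
 [  0.           0.           1.        ]]
```

```bash
cat >> h.py <<'E'
def ori(a): return (Rn.from_euler('z',a)*Rn.from_euler('x',np.pi)).as_rotvec()
def yaw():
    T=Rn.from_rotvec(sensors.read_state()['orientation']).as_matrix(); return np.arctan2(T[1,0],T[0,0])
E
python3 - <<'E'
from h import *
for nm,X in [('boss',(.434,-.3135,.15)),('shaft',(.567,.072,.16))]:
    for a in np.arange(-np.pi,np.pi,np.pi/6):
        q=solver.inverse_kinematics(np.array(X),ori(a)); print(nm,round(a,2),None if q is None else np.round(q,2))
E
```

```text
boss -3.14 [ 0.99  0.58 -0.68  2.08  0.58  0.68  1.49]
boss -2.62 [ 1.23  0.74 -1.1   2.07  0.87  0.9   1.72]
boss -2.09 [ 0.09  0.58  0.64  2.14 -0.6   0.61 -2.51]
boss -1.57 [ 0.18  0.54  0.5   2.13 -0.47  0.57 -2.12]
boss -1.05 [ 0.28  0.52  0.35  2.13 -0.33  0.55 -1.75]
boss -0.52 [ 0.37  0.5   0.21  2.12 -0.2   0.53 -1.36]
boss -0.0 [ 0.46  0.5   0.08  2.12 -0.08  0.53 -0.97]
boss 0.52 [ 0.55  0.49 -0.04  2.11  0.03  0.54 -0.56]
boss 1.05 [ 0.63  0.5  -0.16  2.11  0.14  0.55 -0.15]
boss 1.57 [ 0.72  0.51 -0.28  2.1   0.25  0.57  0.26]
boss 2.09 [ 0.81  0.52 -0.41  2.09  0.37  0.59  0.67]
boss 2.62 [ 0.91  0.55 -0.55  2.09  0.48  0.63  1.07]
shaft -3.14 [ 0.27  0.61 -0.74  1.99  0.6   0.76  0.75]
shaft -2.62 [ 0.47  0.76 -1.1   1.98  0.85  0.96  1.02]
shaft -2.09 [ 0.47  0.76 -1.1   1.98  0.85  0.96  1.54]
shaft -1.57 [ 0.47  0.76 -1.1   1.98  0.85  0.96  2.07]
shaft -1.05 [-0.46  0.54  0.34  2.04 -0.3   0.61 -2.53]
shaft -0.52 [-0.35  0.52  0.18  2.03 -0.16  0.6  -2.16]
shaft -0.0 [-0.26  0.51  0.05  2.03 -0.04  0.6  -1.76]
shaft 0.52 [-0.16  0.52 -0.09  2.02  0.08  0.61 -1.35]
shaft 1.05 [-0.07  0.52 -0.22  2.01  0.19  0.62 -0.94]
shaft 1.57 [ 0.02  0.54 -0.35  2.01  0.3   0.65 -0.53]
shaft 2.09 [ 0.11  0.55 -0.49  2.    0.4   0.68 -0.11]
shaft 2.62 [ 0.19  0.58 -0.61  2.    0.5   0.72  0.32]
```

```bash
python3 - <<'E'
from h import *
t0=sensors.read_state()['clock']
r.move_to(np.array([.434,-.3135,.16]),ori(-.28+np.pi))
t1=sensors.read_state()['clock'];print(t0,t1)
p=shot('wrist','w1.png')
np.savez('w1.npz',**{k:np.array(p[k]) for k in('mtx','R','t')})
for t in ['crank_boss','knob_mid','crank_socket','crank_rest']:
    l=spotter.landmark_of(p,t); print(t,[(np.round(a['centre'],1),round(a['score'],2)) for a in l[:2]])
print(sensors.read_state()['tcp_pos'],yaw(), sensors.read_state()['qpos'].round(2))
for X in [(.434,-.3135,.062),(.434,-.3135,.05)]: print(proj(p,X))
E
```

```text
2.1 3.525
crank_boss [(array([313.7, 202.4]), 0.84), (array([318.3, 288.1]), 0.33)]
knob_mid []
crank_socket [(array([313.7, 186.8]), 0.92)]
crank_rest [(array([314.9, 190. ]), 0.56)]
[ 0.43392443 -0.31412122  0.15996752] 2.8600893972862593 [ 0.96  0.55 -0.62  2.08  0.51  0.67  1.28]
[317.9774172  205.69592115]
[317.90580902 201.390121  ]
```

View pics/w1.png

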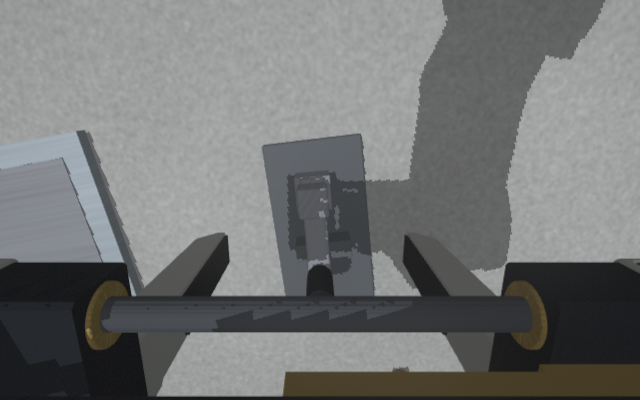

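```bash
python3 - <<'E'
import cv2
i=cv2.imread('pics/w1.png')[125:305,240:400]
cv2.imwrite('pics/w1z.png',cv2.resize(cv2.convertScaleAbs(i,alpha=2.0),None,fx=3.3,fy=3.3,interpolation=cv2.INTER_CUBIC))
E
```

```text
(no output)
```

View pics/w1z.png

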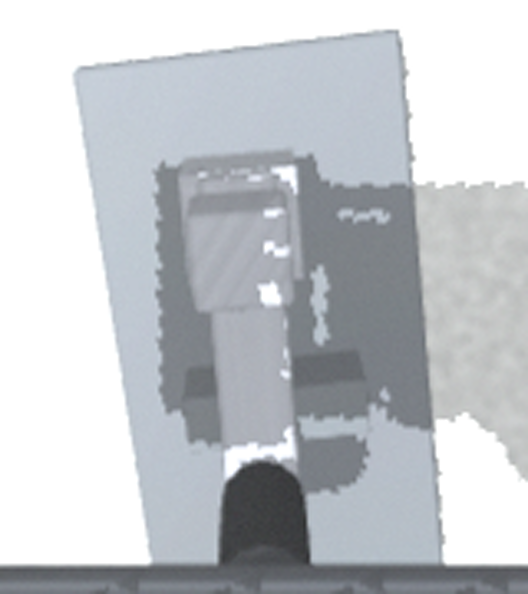

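```bash
cat >> h.py <<'E'
def load(f): 
    d=np.load(f); return {k:d[k] for k in d}
E
python3 - <<'E'
from h import *
p=load('w1.npz')
f=lambda u,v:(u/3.3+240-.35,v/3.3+125-.35)
ang=lambda a,b:np.arctan2(*(b-a)[:2][::-1])
C=[atz(p,f(*c),.062) for c in [(189,213),(290,203),(196,313),(292,303)]]
print('boss',np.mean(C,0),ang(C[1],C[0])-np.pi/2,ang(C[3],C[2])-np.pi/2,ang(C[0],C[2]),ang(C[1],C[3]),np.linalg.norm(C[0]-C[1]),np.linalg.norm(C[0]-C[2]))
E=[atz(p,f(*c),.006) for c in [(78,70),(398,32),(151,563),(441,563)]]
print('plate',ang(E[0],E[1])-np.pi/2, ang(E[0],E[2]),ang(E[1],E[3]),np.linalg.norm(E[0]-E[1]),(E[0]+E[1])/2)
y=ang(E[0],E[2]); 
E
```

```text
boss [ 0.43087256 -0.31663389  0.062     ] -3.322593281495494 -3.3145204129172647 -0.22965033123854878 -0.2541135469910916 0.02320017994083773 0.02417695127101434
plate -0.16566220551060962 -0.17552253867419998 -0.16631742888776907 0.08696486672978948 [ 0.39005413 -0.30649743  0.006     ]
```

```bash
python3 - <<'E'
from h import *
a=-.19+np.pi
r.move_to(np.array([.431,-.3166,.09]),ori(a))
r.move_l(np.array([.431,-.3166,.0505]),vel=.08)
s=sensors.read_state();print(s['clock'],s['tcp_pos'],s['contact_force'])
set_gripper(0.0,grasp_force=15)
s=sensors.read_state();print(s['clock'],s['gripper_width']*93,s['contact_force'],s['wrist_torque'])
set_gripper(0.0,grasp_force=55)
s=sensors.read_state();print(s['clock'],s['gripper_width']*93,s['contact_force'],s['wrist_torque'],s['tcp_pos'])
p=shot('wrist','w2.png');np.savez('w2.npz',**{k:np.array(p[k]) for k in('mtx','R','t')})
E
python3 - <<'E'
import cv2
i=cv2.imread('pics/w2.png')[100:305,200:440]
cv2.imwrite('pics/w2z.png',cv2.resize(cv2.convertScaleAbs(i,alpha=2.0),None,fx=2.9,fy=2.9,interpolation=cv2.INTER_CUBIC))
E
```

```text
4.8 [ 0.43123231 -0.3165473   0.05078473] [-0.04823921 -0.61357677  0.14540413]
5.875 23.77665495352413 [-0.18164833  0.18529532 -0.61444264] [ 0.0277369 -0.1255795 -0.0454142]
6.0917 23.735114384914993 [0.63047501 0.71366219 0.2001669 ] [ 0.11251842 -0.12441612 -0.01258867] [ 0.4310048  -0.3165812   0.05049537]
```

View pics/w2z.png

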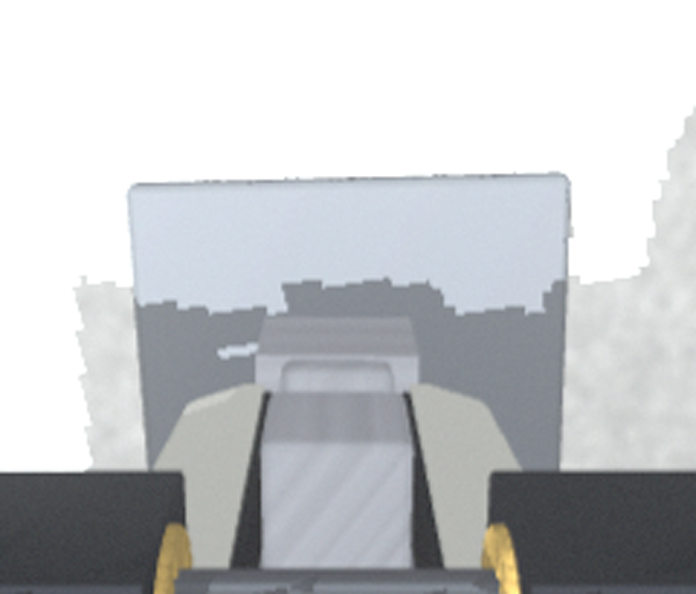

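```bash
python3 - <<'E'
from h import *
p=load('w2.npz')
f=lambda u,v:((u+.5)/2.9+200-.5,(v+.5)/2.9+100-.5)
a=-.19+np.pi; T=(Rn.from_euler('z',a)*Rn.from_euler('x',np.pi)).as_matrix(); t=np.array([.4310,-.31658,.0505])
tl=lambda X:(T.T@(X-t)*1e3).round(2)
for uv,z in [((263,443),.062),((412,443),.062),((263,393),.050-.012+.012),((255,353),.030),((418,353),.030),((256,392),.006),((417,392),.006)]:
    print(uv,tl(atz(p,f(*uv),z)))
A=[atz(p,f(*c),.006) for c in [(133,185),(568,175),(148,468),(560,468)]]
for x in A: print('plate',tl(x))
ex=A[0]-A[1]; yw=np.arctan2(ex[1],ex[0])-np.pi/2; print('restyaw',yw%(2*np.pi)); 
m=(A[0]+A[1])/2
for y in (yw,yw+np.pi): print(m[:2]+.047*np.array([np.cos(y),np.sin(y)]))
E
```

```text
(263, 443) [ 11.46 -11.67 -11.5 ]
(412, 443) [ 11.48  11.1  -11.5 ]
(263, 393) [ 14.88 -12.49   0.5 ]
(255, 353) [ 14.79 -15.43  20.5 ]
(418, 353) [14.81 14.47 20.5 ]
(256, 392) [ -2.34 -17.55  44.5 ]
(417, 392) [-2.32 16.54 44.5 ]
plate [ 41.85 -41.18  44.5 ]
plate [43.9 45.6 44.5]
plate [-19.95 -41.31  44.5 ]
plate [-19.88  47.87  44.5 ]
restyaw 2.9751918541923654
[ 0.34296061 -0.29852699]
[ 0.43566222 -0.31409658]
```

```bash
python3 - <<'E'
from h import *
r.move_l(np.array([.431,-.3166,.20]),vel=.15)
s=sensors.read_state();print(s['clock'],s['gripper_width']*93,s['contact_force'],s['wrist_torque'])
r.move_to(np.array([.637,.09,.20]),ori(np.pi+.05))
s=sensors.read_state();print(s['clock'],s['gripper_width']*93,s['contact_force'],s['wrist_torque'],s['qpos'].round(2),s['tcp_pos'],s['orientation'])
p=shot('wrist','w3.png');np.savez('w3.npz',**{k:np.array(p[k]) for k in('mtx','R','t')})
for t in ['shaft_seat','moving_rail','carrier','back_rail','pressure_bar']:
    l=spotter.landmark_of(p,t); print(t,[(np.round(a['centre'],1),round(a['score'],2)) for a in l[:2]])
E
```

```text
7.2917 23.748801026235313 [-0.69358272 -0.36957215 -4.12982006] [ 0.02429386 -0.06312521  0.05209288]
8.9583 23.413983488864815 [ 0.0277947  -0.23031471 -4.95116465] [ 0.04354495 -0.07887823  0.00220663] [ 0.24  0.64 -0.73  1.8   0.52  0.91  0.89] [0.63702177 0.08799588 0.19970709] [ 7.51010559e-02 -3.14020227e+00  2.04613547e-03]
shaft_seat [(array([300.9, 112.4]), 0.92)]
moving_rail [(array([366.6, 115.5]), 0.56)]
carrier [(array([461.9, 115.1]), 0.93)]
back_rail [(array([521.6, 130.8]), 0.95)]
pressure_bar [(array([386.9, 117.2]), 0.66), (array([319.9, 264.2]), 0.21)]
```

View pics/w3.png

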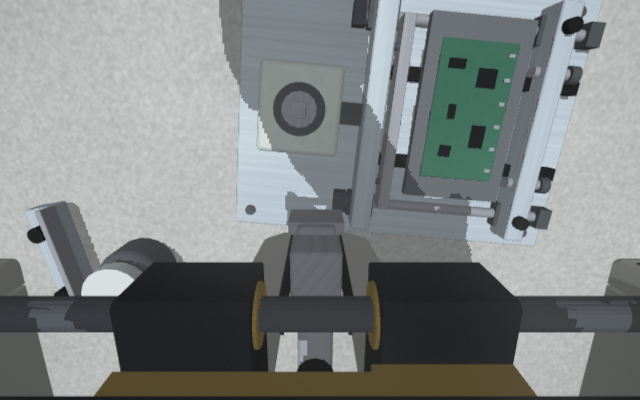

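```bash
python3 - <<'E'
import cv2
im=cv2.imread('pics/w3.png')
cv2.imwrite('pics/w3a.png',cv2.resize(cv2.convertScaleAbs(im[65:155,250:350],alpha=1.3),None,fx=6,fy=6,interpolation=cv2.INTER_CUBIC))
cv2.imwrite('pics/w3b.png',cv2.resize(im[0:250,340:610],None,fx=2.4,fy=2.4,interpolation=cv2.INTER_CUBIC))
E
```

```text
(no output)
```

View pics/w3a.png

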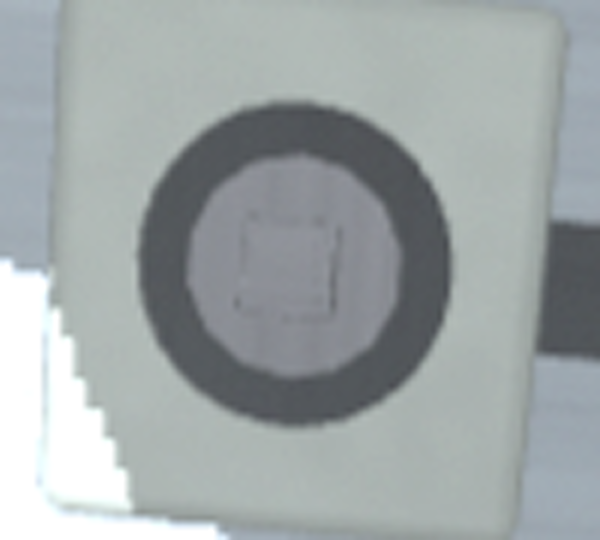

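View pics/w3b.png

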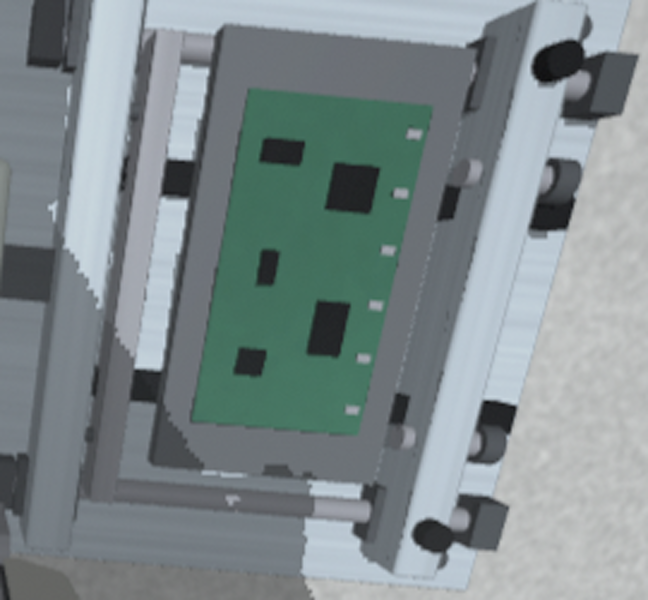

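```bash
python3 - <<'E'
from h import *
p=load('w3.npz')
za=lambda u,v:((u+.5)/6+250-.5,(v+.5)/6+65-.5)
zb=lambda u,v:((u+.5)/2.4+340-.5,(v+.5)/2.4-.5)
c60=atz(p,za(295,265),.060); print('shoulder',c60.round(4))
sq=[atz(p,za(*c),.076) for c in [(243,212),(335,222),(325,318),(237,308)]]
print('shaft top',np.mean(sq,0).round(4)); 
ang=lambda a,b:np.arctan2((b-a)[1],(b-a)[0])
for i in range(4): print('side',np.rad2deg(ang(sq[i],sq[(i+1)%4])).round(1),np.linalg.norm(sq[i]-sq[(i+1)%4]).round(4))
d=[atz(p,c,.014) for c in [(237,221),(534,244)]]; print('deck edge yaw-90',ang(*d)-np.pi/2, np.linalg.norm(d[1]-d[0]))
def line(n,a,b,z):
    A,B=atz(p,a,z),atz(p,b,z); y=ang(B,A)
    print(n,'yaw',round(y,3)); return A,B
e=line('gear L',za(62,5),za(45,500),.056);line('gear R',za(566,20),za(512,530),.056)
line('deckL',(243,0),(237,221),.014)
L={}
L['rail']=line('railR top',zb(150,0),zb(72,545),.044)
L['bar']=line('bar face',zb(182,32),zb(113,495),.038)
L['carL']=line('car L',zb(218,27),zb(151,463),.036)
L['carR']=line('car R',zb(475,50),zb(375,480),.036)
L['back']=line('back inner top',zb(535,0),zb(393,572),.044)
print(zb(470,172),zb(400,436))
yw=ang(*d)-np.pi/2
n=np.array([-np.sin(yw),np.cos(yw)])
for k,(A,B) in L.items(): print(k,round((A-c60)[:2]@n*1e3,1),round((B-c60)[:2]@n*1e3,1))
for s in [zb(467,172),zb(397,437)]:print('screw',round((atz(p,s,.036)-c60)[:2]@n*1e3,1))
print(sensors.read_state()['orientation'])
E
```

```text
shoulder [0.566 0.07  0.06 ]
shaft top [0.5659 0.0695 0.076 ]
side 86.8 0.012
side -3.9 0.0122
side -93.6 0.0116
side 177.9 0.0121
deck edge yaw-90 -0.03315616151216183 0.316636817940754
gear L yaw 3.109
gear R yaw 3.099
deckL yaw 3.103
railR top yaw 3.097
bar face yaw 3.103
car L yaw 3.109
car R yaw 3.107
back inner top yaw 3.105
(535.5416666666667, 71.375) (506.375, 181.375)
rail 76.7 74.5
bar 90.4 89.4
carL 103.1 103.1
carR 193.9 193.6
back 205.5 204.8
screw 201.2
screw 198.4
[-7.66358971e-02  3.14058941e+00 -3.73514403e-04]
```

```bash
python3 - <<'E'
from h import *
a=np.pi-.036
s=sensors.read_state();print(s['clock'],s['tcp_pos'],yaw()%(2*np.pi))
c=np.array([.5656,.0702])-.06*np.array([np.cos(a),np.sin(a)])
r.move_to(np.array([*c,.155]),ori(a)); r.pause(.2)
s=sensors.read_state();print(s['clock'],c,s['tcp_pos'],s['gripper_width']*93,yaw()-a,s['qpos'].round(2))
p=shot('wrist','w4.png');np.savez('w4.npz',tcp=s['tcp_pos'],**{k:np.array(p[k]) for k in('mtx','R','t')})
im=p['color'][:,:,::-1]
q=proj(p,[.566,.07,.07]);print(q)
u,v=int(q[0])-50,max(0,int(q[1])-45); print(u,v)
cv2.imwrite('pics/w4a.png',cv2.resize(cv2.convertScaleAbs(im[v:v+90,u:u+100],alpha=1.3),None,fx=6,fy=6,interpolation=cv2.INTER_CUBIC))
cv2.imwrite('pics/w4b.png',cv2.resize(cv2.convertScaleAbs(im[180:300,240:400],alpha=1.8),None,fx=4,fy=4,interpolation=cv2.INTER_CUBIC))
E
```

```text
9.2583 [0.63706038 0.0891431  0.20006003] 3.190386490314535
9.7833 [0.62556112 0.06804047] [0.6264055  0.06903793 0.15611225] 23.682219910372844 0.0011093982541590108 [ 0.24  0.66 -0.67  1.87  0.56  0.81  0.8 ]
[314.50551906 126.36488671]
264 81
```

View pics/w4a.png

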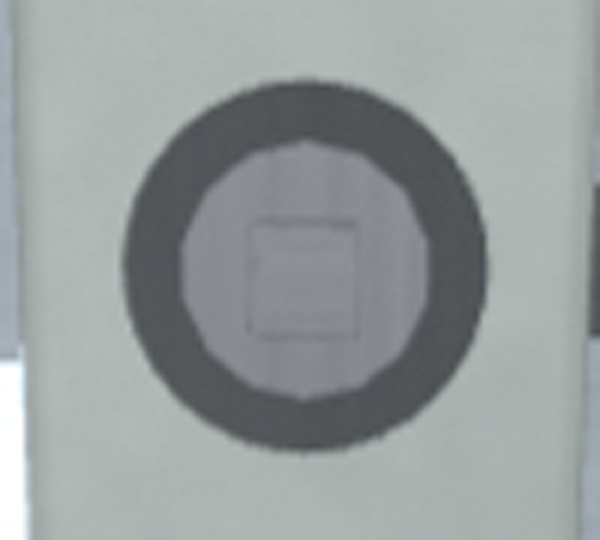

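View pics/w4b.png

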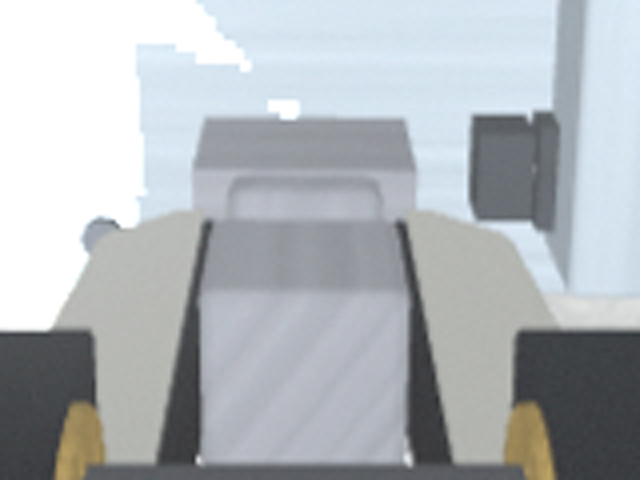

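```bash
python3 - <<'E'
from h import *
R=[sensors.read_state() for _ in range(4)]
for s in R: print(s['clock'],s['tcp_pos'],s['wrist_torque'].round(3))
p=load('w4.npz'); a=np.pi-.036
T=(Rn.from_euler('z',a)*Rn.from_euler('x',np.pi)).as_matrix(); t=np.array([.62556,.06804,.155])
tl=lambda X:(T.T@(X-t)*1e3)
za=lambda u,v:((u+.5)/6+264-.5,(v+.5)/6+81-.5)
zb=lambda u,v:((u+.5)/4+240-.5,(v+.5)/4+180-.5)
print('boss edge',[tl(atz(p,zb(*c),.1665)).round(2) for c in[(199,291),(408,291)]])
print('hub top',[tl(atz(p,zb(*c),.1345)).round(2) for c in[(193,167),(415,167)]])
print('hub bot',[tl(atz(p,zb(*c),.1105)).round(2) for c in[(205,118),(406,118)]])
print('shoulder',tl(atz(p,za(305,270),.06)).round(2))
print('sq',[tl(atz(p,za(*c),.076)).round(2) for c in[(249,219),(357,221),(356,339),(249,335)]])
print('cam',tl(-p['R'].T@p['t']))
E
```

```text
9.8333 [0.62630308 0.06888514 0.15602925] [ 0.052 -0.046  0.043]
9.8333 [0.62630308 0.06888514 0.15602925] [ 0.052 -0.046  0.043]
9.8333 [0.62630308 0.06888514 0.15602925] [ 0.052 -0.046  0.043]
9.8333 [0.62630308 0.06888514 0.15602925] [ 0.052 -0.046  0.043]
boss edge [array([ 10.24, -11.05, -11.5 ]), array([ 10.27,  12.29, -11.5 ])]
hub top [array([ 13.61, -14.2 ,  20.5 ]), array([13.65, 15.52, 20.5 ])]
hub bot [array([ 12.99, -14.31,  44.5 ]), array([13.04, 16.07, 44.5 ])]
shoulder [59.53 -0.28 95.  ]
sq [array([65.96, -6.4 , 79.  ]), array([65.76,  5.51, 79.  ]), array([52.91,  5.49, 79.  ]), array([53.33, -6.48, 79.  ])]
cam [  73.79062948    0.65478347 -150.3733291 ]
```

```bash
python3 - <<'E'
from h import *
a=np.pi-.036; tgt=np.array([.5652,.0700,.130])
r.move_l(tgt,vel=.1,rot=ori(a)); 
for i in range(3):
    r.pause(.15); s=sensors.read_state(); print(s['clock'],(s['tcp_pos']-tgt)*1e3,yaw()-a,s['contact_force'].round(2),s['wrist_torque'].round(3))
p=shot('wrist','w5.png');shot('scene','s5.png');shot('side','d5.png');np.savez('w5.npz',**{k:np.array(p[k]) for k in('mtx','R','t')})
E
```

```text
10.7833 [0.78061862 0.0286813  0.22545356] -0.00044502462664208764 [ 0.45 -0.04 -4.45] [ 0.09  -0.043  0.028]
10.9333 [ 0.33314172 -0.00588135  0.04473218] -0.00028031441287179604 [ 0.04  0.31 -4.06] [ 0.016 -0.013  0.008]
11.0833 [ 0.0678154  -0.01742414  0.00096052] -3.803111283318117e-05 [-0.25 -0.16 -4.33] [ 0.05  -0.113 -0.008]
```

View pics/w5.png

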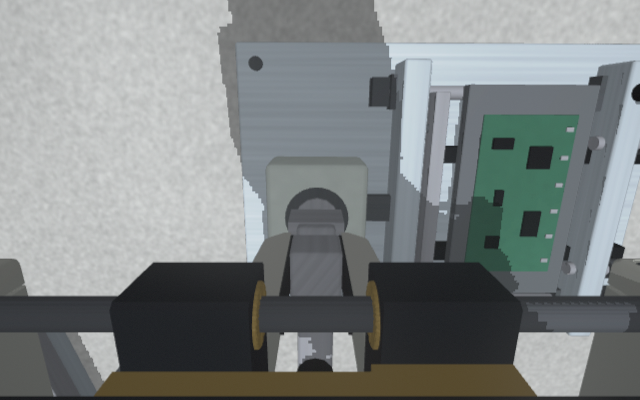

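```bash
python3 - <<'E'
from h import *
for z in [.122,.119,.116,.113,.110,.107,.105]:
    r.move_l(np.array([.5652,.0700,z]),vel=.03); r.pause(.06)
    s=sensors.read_state(); print(round(s['clock'],2),z,((s['tcp_pos']-[.5652,.07,z])*1e3).round(2),s['contact_force'].round(1),s['wrist_torque'].round(2))
    if s['contact_force'][2]>12: break
E
```

```text
11.71 0.122 [-0.05  0.05 -0.13] [ 0.2 -0.1 -4.5] [ 0.12 -0.06  0.08]
12.02 0.119 [-0.02 -0.02 -0.04] [-0.2 -0.7 -4.7] [ 0.06 -0.08  0.01]
12.32 0.116 [-0.04 -0.01 -0.09] [ 0.6  0.8 -4.6] [ 0.08 -0.09 -0.01]
12.63 0.113 [-0.09  0.02 -0.09] [ 0.3  0.6 -3.7] [ 0.09 -0.09  0.01]
12.94 0.11 [-0.04  0.02 -0.08] [ 0.2  0.1 -5.3] [ 0.04 -0.03  0.02]
13.25 0.107 [-0.06  0.01 -0.08] [-0.1  0.1 -4. ] [ 0.1  -0.07 -0.01]
13.56 0.105 [-0.06 -0.01 -0.07] [ 0.2  0.7 -4.8] [ 0.09 -0.09  0.09]
```

```bash
python3 - <<'E'
from h import *
for z in [.1043,.1037,.1032]:
    r.move_l(np.array([.5652,.0700,z]),vel=.02); r.pause(.1)
    s=sensors.read_state(); print(round(s['clock'],2),z,((s['tcp_pos']-[.5652,.07,z])*1e3).round(2),s['contact_force'].round(1),s['wrist_torque'].round(2),s['joint_torque'].round(2))
    if s['contact_force'][2]>0: break
p=shot('scene','s6.png');q=shot('side','d6.png')
a=cv2.resize(p['color'][120:290,280:500],None,fx=1.8,fy=1.8); b=cv2.resize(q['color'][150:320,200:420],None,fx=1.8,fy=1.8)
cv2.imwrite('pics/m6.png',np.hstack([a,b])[:,:,::-1])
E
```

```text
13.91 0.1043 [0.09 0.01 0.19] [-0.8 -0.3  0.7] [-0.01  0.14  0.03] [ -0.1  -66.66  -8.61 -15.35   0.09  -0.21  -0.  ]
```

View pics/m6.png

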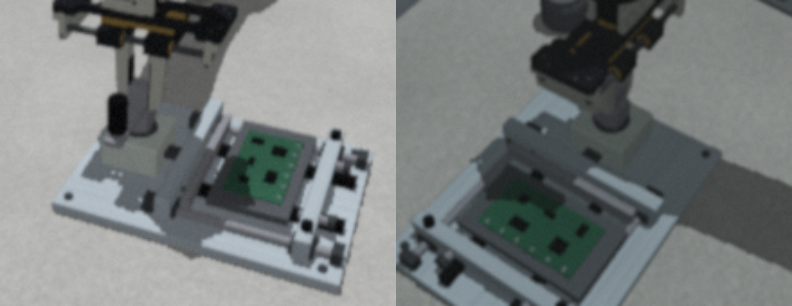

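```bash
python3 - <<'E'
from h import *
r.move_l(np.array([.5652,.0700,.1048]),vel=.02); r.pause(.1)
q0=sensors.read_state()['qpos'].copy(); 
Q=solver.inverse_kinematics(np.array([.5652,.07,.1048]),ori(np.pi-.036)); print(q0.round(4),np.round(Q,4))
np.save('q0.npy',Q)
def rd(n=3):
    W=[];
    for i in range(n): 
        r.pause(.02); s=sensors.read_state(); W.append(np.r_[s['joint_torque'][6],s['wrist_torque'],s['contact_force'],s['qpos'][6]])
    return np.mean(W,0),s
for d in [0,.1,.2,.4,.6,.8,1.0]:
    q=np.array(Q).copy(); q[6]-=d; r.movej(q)
    w,s=rd(); print(round(s['clock'],2),d,'j7t',w[0].round(3),'wt',w[1:4].round(3),'F',w[4:7].round(1),'lag',(w[7]-q[6]).round(4),s['gripper_width']*93, ((s['tcp_pos']-[.5652,.07,.1048])*1e3).round(2))
E
```

```text
[ 0.1908  0.6652 -0.6148  2.04    0.6441  0.6344  0.6745] [ 0.1908  0.665  -0.6149  2.0399  0.644   0.6345  0.6745]
14.66 0 j7t -0.001 wt [ 0.078 -0.099 -0.009] F [-0.2 -0.1 -3.4] lag -0.0 23.72616337501967 [-0.02 -0.02 -0.05]
14.96 0.1 j7t -0.303 wt [ 0.407 -0.446 -0.014] F [ 1.5  1.  -4.7] lag 0.003 23.909184329003658 [0.36 0.36 0.11]
15.26 0.2 j7t -0.356 wt [ 0.85  -0.723  0.122] F [ 2.7  2.9 -5.3] lag 0.0044 23.3839202522376 [0.51 0.63 0.18]
15.62 0.4 j7t -0.246 wt [ 1.085 -0.86   0.08 ] F [ 3.3  3.9 -5.7] lag 0.0031 23.869373756391873 [0.61 0.9  0.19]
15.97 0.6 j7t -0.247 wt [ 1.222 -1.021  0.056] F [ 3.7  5.  -6.9] lag 0.0031 23.78801681376047 [0.78 1.17 0.19]
16.33 0.8 j7t -0.249 wt [ 1.342 -1.149  0.022] F [ 4.   5.1 -7.5] lag 0.0031 23.808696925785792 [0.97 1.32 0.19]
16.69 1.0 j7t -0.25 wt [ 1.393 -1.327  0.049] F [ 4.9  4.4 -8.1] lag 0.0031 23.69840151065136 [1.23 1.52 0.24]
```

```bash
python3 - <<'E'
from h import *
Q=np.load('q0.npy'); q=Q.copy(); q[6]-=1.0
s=sensors.read_state(); print('defl',(s['qpos']-q).round(4))
T=Rn.from_rotvec(s['orientation']).as_matrix(); print('tool z',T[:,2], 'yaw',yaw()-(np.pi-.036))
q2=solver.inverse_kinematics(np.array([.5652,.07,.1048]),ori(np.pi-1.036)); print((np.array(q2)-q).round(3))
E
```

```text
defl [-0.0005  0.0003 -0.0009 -0.0013  0.0001 -0.0022  0.0032]
tool z [ 0.00246611  0.0026659  -0.99999341] yaw -0.9959913098978572
[0. 0. 0. 0. 0. 0. 0.]
```

```bash
cat >> h.py <<'E'
C=np.array([.5671,.0700]); OX=.0018; A0=np.pi-.036
def pose(d,z=.1048,ox=OX):
    a=A0-d; return np.array([*(C+ox*np.array([np.cos(a),np.sin(a)])),z]),ori(a)
def goto(d,z=.1048):
    P,o=pose(d,z); q=np.array(solver.inverse_kinematics(P,o)); r.movej(q); return q
def rd(n=3,dt=.02):
    W=[]
    for i in range(n): 
        r.pause(dt); s=sensors.read_state(); W.append(np.r_[s['joint_torque'][6],s['wrist_torque'],s['contact_force'],s['qpos'][6]])
    return np.mean(W,0),s
def rep(d,q,w,s):
    print(round(s['clock'],2),round(d,3),'j7t',w[0].round(3),'wt',w[1:4].round(3),'F',w[4:7].round(1),'lag',(w[7]-q[6]).round(4),((s['tcp_pos']-pose(d)[0])*1e3).round(2))
E
python3 - <<'E'
from h import *
for d in [1.0,1.1,1.2,1.3,1.4]:
    q=goto(d); w,s=rd(); rep(d,q,w,s)
p=shot('wrist','w7.png')
E
```

```text
16.99 1.0 j7t -0.052 wt [ 0.62  -0.88   0.083] F [ 3.1  1.9 -4.2] lag 0.0015 [0.35 0.16 0.17]
17.29 1.1 j7t -0.311 wt [ 0.62  -1.006  0.089] F [ 3.5  1.8 -4.2] lag 0.0026 [0.29 0.12 0.13]
17.59 1.2 j7t -0.303 wt [ 0.655 -1.097  0.103] F [ 4.3  2.4 -3.1] lag 0.0032 [0.3  0.13 0.13]
17.89 1.3 j7t -0.281 wt [ 0.636 -1.192  0.112] F [ 4.1  2.3 -3. ] lag 0.0034 [0.28 0.1  0.11]
18.19 1.4 j7t -0.24 wt [ 0.676 -1.208  0.121] F [ 4.8  2.8 -2.5] lag 0.0033 [0.28 0.1  0.12]
```

View pics/w7.png

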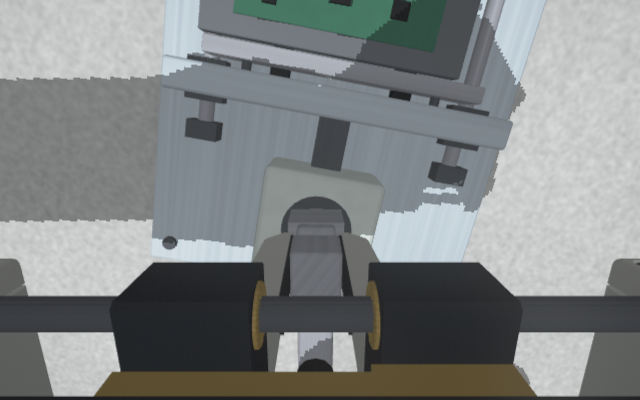

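```bash
python3 - <<'E'
from h import *
H=[]
d=1.4
while d<2.4:
    d+=.05 if d<1.55 else .03
    q=goto(d); w,s=rd(2,.03); rep(d,q,w,s); H.append(w[0])
    if len(H)>3 and w[0]<np.max(H)-.07: break
E
```

```text
18.56 1.45 j7t -0.199 wt [ 0.645 -1.198  0.181] F [ 5.2  2.9 -2.3] lag 0.0034 [0.23 0.07 0.11]
18.88 1.5 j7t -0.199 wt [ 0.634 -1.246  0.186] F [ 4.3  1.8 -1.9] lag 0.0033 [0.23 0.1  0.1 ]
19.19 1.55 j7t -0.199 wt [ 0.678 -1.237  0.172] F [ 4.7  2.9 -2.5] lag 0.0032 [0.22 0.1  0.09]
19.51 1.58 j7t -0.202 wt [ 0.643 -1.236  0.188] F [ 4.1  2.5 -1.3] lag 0.0032 [0.22 0.06 0.1 ]
19.82 1.61 j7t -0.202 wt [ 0.669 -1.234  0.169] F [ 5.   2.3 -1.7] lag 0.0031 [0.21 0.08 0.09]
20.14 1.64 j7t -0.203 wt [ 0.642 -1.221  0.166] F [ 4.6  2.1 -2.3] lag 0.003 [0.25 0.1  0.11]
20.46 1.67 j7t -0.218 wt [ 0.647 -1.2    0.189] F [ 4.6  1.7 -2.5] lag 0.003 [0.2  0.07 0.11]
20.77 1.7 j7t -0.218 wt [ 0.592 -1.225  0.227] F [ 4.8  2.7 -1.6] lag 0.0029 [0.2 0.1 0.1]
21.09 1.73 j7t -0.218 wt [ 0.622 -1.206  0.181] F [ 4.5  2.5 -1.7] lag 0.0028 [0.18 0.07 0.11]
21.41 1.76 j7t -0.218 wt [ 0.653 -1.208  0.191] F [ 4.4  2.6 -1.3] lag 0.0027 [0.17 0.1  0.11]
21.73 1.79 j7t -0.217 wt [ 0.633 -1.208  0.189] F [ 4.5  2.5 -1.3] lag 0.0027 [0.19 0.04 0.1 ]
22.04 1.82 j7t -0.217 wt [ 0.649 -1.228  0.221] F [ 4.   2.3 -
[... 1221 characters left out ...]
 [ 3.9  2.8 -0.4] lag 0.0024 [0.09 0.1  0.08]
26.48 2.24 j7t -0.213 wt [ 0.661 -1.143  0.197] F [ 3.7  2.7 -0.9] lag 0.0025 [0.07 0.1  0.07]
26.79 2.27 j7t -0.212 wt [ 0.659 -1.205  0.182] F [ 5.1  2.7 -0.7] lag 0.0025 [0.07 0.09 0.08]
27.11 2.3 j7t -0.212 wt [ 0.679 -1.218  0.191] F [ 4.7  2.7 -0.4] lag 0.0025 [0.08 0.09 0.08]
27.43 2.33 j7t -0.212 wt [ 0.707 -1.205  0.16 ] F [ 4.2  2.9 -0.3] lag 0.0025 [0.1  0.07 0.08]
27.74 2.36 j7t -0.211 wt [ 0.697 -1.148  0.195] F [4.6 3.5 0.1] lag 0.0025 [0.06 0.1  0.08]
28.06 2.39 j7t -0.232 wt [ 0.686 -1.212  0.204] F [3.9 2.6 0. ] lag 0.0026 [0.06 0.07 0.09]
28.38 2.42 j7t -0.264 wt [ 0.693 -1.175  0.237] F [3.8 2.9 0. ] lag 0.0026 [0.07 0.1  0.07]
```

```bash
python3 - <<'E'
from h import *
d=2.42
while d<2.56:
    d+=.02
    q=goto(d); w,s=rd(3,.03); rep(d,q,w,s)
    if w[0]<-.355: break
shot('wrist','w8.png')
E
```

```text
28.73 2.44 j7t -0.282 wt [ 0.706 -1.16   0.276] F [3.9 2.7 0.4] lag 0.0026 [0.07 0.1  0.06]
29.07 2.46 j7t -0.306 wt [ 0.708 -1.16   0.289] F [4.2 2.1 0.5] lag 0.0025 [0.05 0.12 0.06]
29.43 2.48 j7t -0.314 wt [ 0.721 -1.157  0.302] F [4.3 2.3 0.1] lag 0.0024 [0.02 0.13 0.06]
29.77 2.5 j7t -0.346 wt [ 0.729 -1.151  0.349] F [3.9 3.3 0.6] lag 0.0024 [0.02 0.06 0.04]
30.12 2.52 j7t -0.365 wt [ 0.731 -1.179  0.364] F [4.6 2.7 0.2] lag 0.0024 [0.03 0.1  0.05]
```

View pics/w8.png

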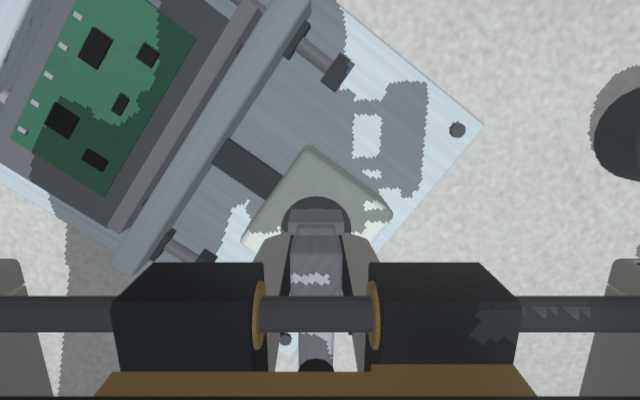

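```bash
python3 - <<'E'
from h import *
d=2.52
while d>2.36:
    d-=.02
    q=goto(d); w,s=rd(2,.03); rep(d,q,w,s)
    if w[0]>-.1: break
E
```

```text
30.49 2.5 j7t -0.173 wt [ 0.748 -1.135  0.156] F [4.1 2.9 0.4] lag 0.0022 [0.03 0.11 0.05]
30.81 2.48 j7t -0.044 wt [ 0.752 -1.179  0.021] F [4.7 2.4 0.6] lag 0.0021 [0.03 0.07 0.04]
```

```bash
python3 - <<'E'
from h import *
P,o=pose(2.48)
P[:2]+=[.0006,.0003]
for z in [.110,.116,.122,.128,.150]:
    P[2]=z; r.move_l(P,vel=.04 if z<.14 else .08); 
    w,s=rd(2,.02); print(round(s['clock'],2),z,'j7t',w[0].round(3),'F',w[4:7].round(1),w[1:4].round(2),s['gripper_width']*93)
    if w[6]<-25: break
p=shot('wrist','w9.png');q=shot('scene','s9.png')
E
```

```text
31.12 0.11 j7t -0.085 F [ 4.3  2.1 -4.7] [ 0.64 -1.14  0.07] 23.624027368846868
31.46 0.116 j7t -0.017 F [ 2.9  1.8 -3.5] [ 0.5  -0.77  0.06] 23.23139280744372
31.79 0.122 j7t 0.01 F [-0.2  0.4 -3.7] [ 0.04 -0.08  0.01] 23.549509643279695
32.12 0.128 j7t 0.009 F [-0.1  0.4 -4.1] [ 0.04 -0.1  -0.01] 23.356831315107446
32.58 0.15 j7t 0.011 F [-0.   0.  -3.9] [ 0.03 -0.06  0.05] 23.641479658709965
```

View pics/w9.png

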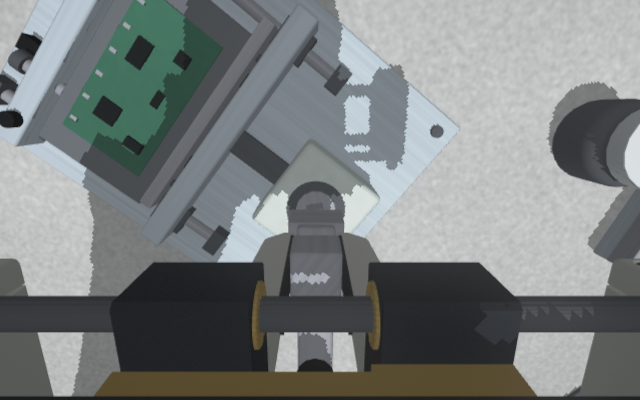

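View pics/s9.png

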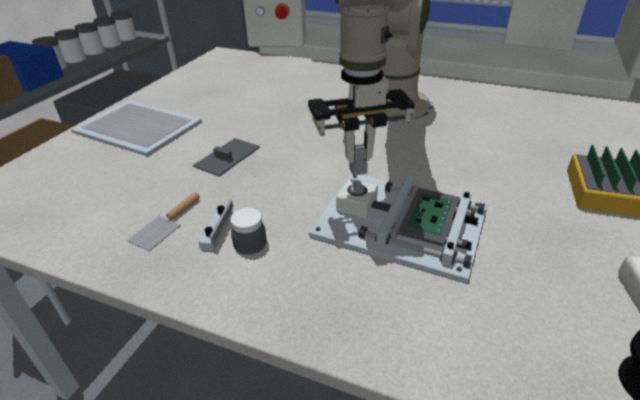

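```bash
python3 - <<'E'
from h import *
P,o=pose(2.48); P[2]=.21
r.move_l(P,vel=.15)
a=-.185+np.pi
r.move_to(np.array([.432,-.3162,.15]),ori(a)); 
r.move_l(np.array([.432,-.3162,.062]),vel=.1); r.pause(.3)
s=sensors.read_state();print(s['clock'],s['tcp_pos'],s['gripper_width']*93,s['contact_force'])
p=shot('wrist','w10.png');q=shot('scene','s10.png');q=shot('side','d10.png')
i=p['color'][100:305,200:440]
cv2.imwrite('pics/w10z.png',cv2.resize(cv2.convertScaleAbs(i[:,:,::-1],alpha=2.0),None,fx=2.9,fy=2.9,interpolation=cv2.INTER_CUBIC))
E
```

```text
36.7333 [ 0.43204954 -0.31642922  0.06233599] 23.749434879165282 [ 0.16400816  0.33787864 -4.80273737]
```

View pics/w10z.png

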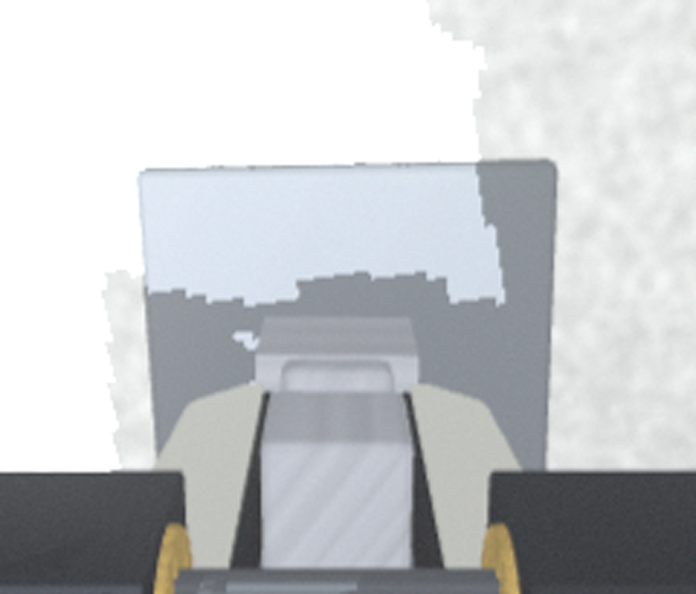

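View pics/s10.png

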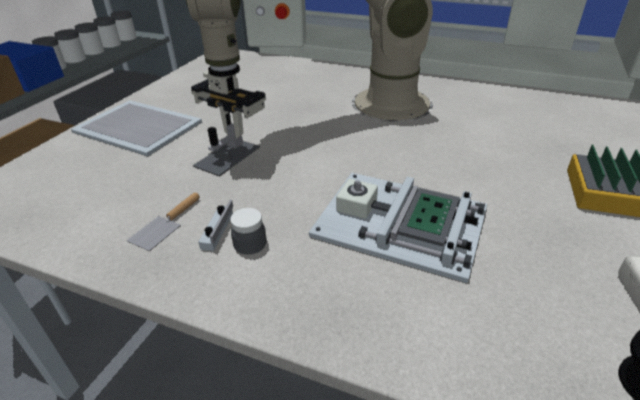

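The crank is unslipped in the grip and centred over the rest plate, with the hub at zoom (337,340) and the plate spanning columns 140–556. I'll lower it, feeling for contact.

```bash
python3 - <<'E'
from h import *
z=.056
while z>.047:
    r.move_l(np.array([.432,-.3162,z]),vel=.02); r.pause(.08)
    w,s=rd(2,.02); print(round(s['clock'],2),round(z,4),w[4:7].round(1),w[1:4].round(2))
    if w[6]>-2: break
    z-=.002 if z>.053 else .0005
set_gripper(.3,grasp_force=15)
s=sensors.read_state();print(s['clock'],s['gripper_width'],s['contact_force'])
r.pause(.2)
r.move_l(np.array([.432,-.3162,.15]),vel=.08)
r.pause(.3)
s=sensors.read_state();print(s['clock'],s['contact_force'])
p=shot('wrist','w11.png');q=shot('scene','s11.png');e=shot('side','d11.png')
A=cv2.resize(q['color'][100:290,170:500],None,fx=2.3,fy=2.3); cv2.imwrite('pics/s11z.png',A[:,:,::-1])
for t in ['crank_boss','knob_mid']:
  for n,x in (('wrist',p),('scene',q),('side',e)):
    print(t,n,[(np.round(a['centre'],1),round(a['score'],2)) for a in spotter.landmark_of(x,t)[:1]])
E
```

```text
37.45 0.056 [-0.4 -0.  -3.9] [ 0.08 -0.06  0.  ]
37.82 0.054 [ 0.2 -0.1 -3.6] [ 0.06 -0.05  0.  ]
38.18 0.052 [-0.  -0.1 -4.2] [ 0.06 -0.08  0.  ]
38.55 0.0515 [ 0.2  0.1 -4.1] [ 0.05 -0.09 -0.  ]
38.92 0.051 [ 0.2  0.  -3.8] [ 0.08 -0.08  0.03]
39.28 0.0505 [-0.5 -0.3 -3. ] [ 0.03 -0.08  0.01]
39.65 0.05 [-2.3  0.5  6.3] [ 0.21  0.34 -0.02]
39.9833 0.30122116389018894 [-0.11880237 -0.26070939  0.55575862]
41.8833 [ 0.60233716  0.09478833 -0.21109708]
crank_boss wrist [(array([316.8, 206. ]), 0.72)]
crank_boss scene [(array([232.1, 131. ]), 0.77)]
crank_boss side [(array([317.9, 212.4]), 0.58)]
knob_mid wrist [(array([316.4, 298.4]), 0.71)]
knob_mid scene [(array([213.2, 141.4]), 0.77)]
knob_mid side [(array([418.5, 126.5]), 0.66)]
```

View pics/w11.png

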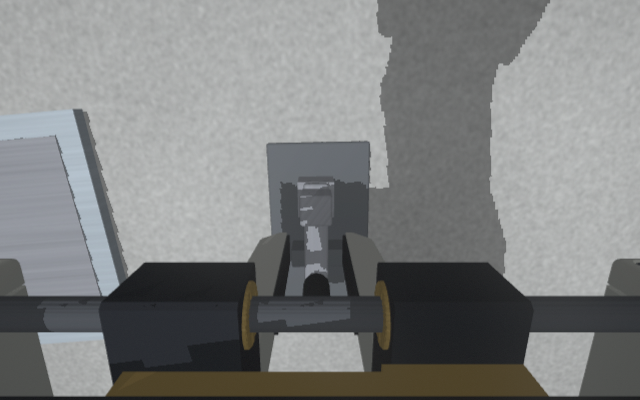

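View pics/s11z.png

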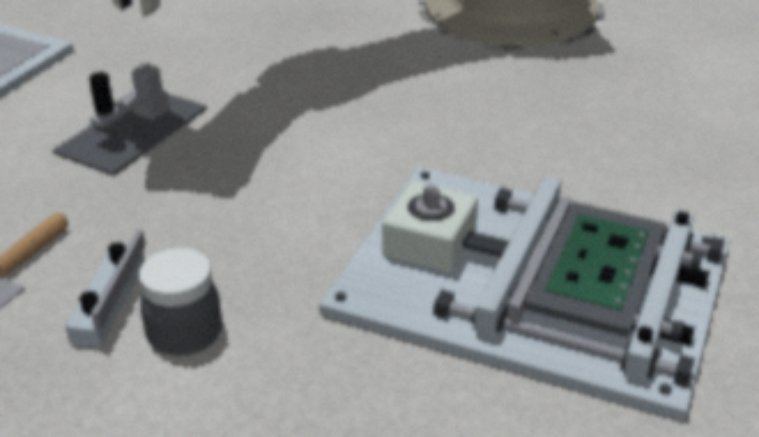

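View pics/d11.png

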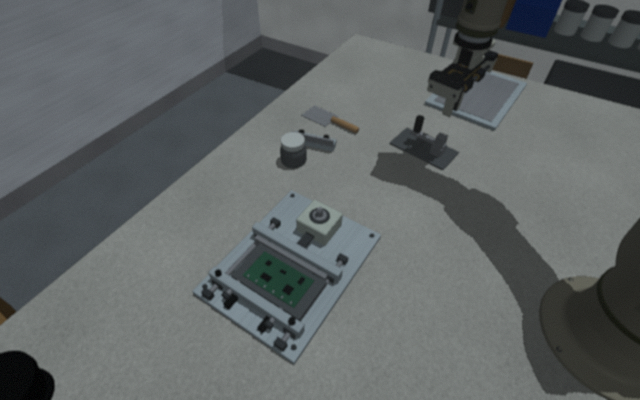

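The crank lies upright on its rest with the arm over the ridge, and the gripper is clear above it. The bar is flush with the carrier, which sits against the stop screws, and the bystanders haven't moved.

```bash
python3 - <<'E'
from h import *
print(ticket.sign_off()); print(sensors.read_state()['clock'])
E
```

```text
the job is handed in; nothing more can be done
None
the job is handed in; nothing more can be done
```

The carrier is clamped, the crank is back on its rest, and I handed the job in. The last robot clock reading was about 42 s of the 72 s allowed, and sign-off gave no verdict.

**What I did**
- **Fitting:** I gripped the crank by its boss and slid the socket onto the shaft. The only contact force was at the shoulder, about 5 N, so it went fully down.
- **Cranking:** I turned it about 2.5 rad clockwise. The last-joint torque showed the bar meeting the carrier at about 1.65 rad and the stop screws at about 2.37 rad. I stopped at 0.365 N m.
- **Removal:** I eased the grip's wind-up to near zero without reversing the shaft, then lifted the crank off. I set it down on its rest with about 10 N of contact.

**Last checks**
- **Pictures:** The crank is upright on the plate with its arm over the ridge, and the gripper is clear of it. The bar is flush with the carrier, which is against the stop screws. The jar, spatula and squeegee look unmoved.
- **Clamping force:** I could not measure this directly. The torque gives about 17 N and the angle turned gives 19–20 N, so the two estimates differ slightly. Both are within the 10–20 N target, though the angle figure is close to its upper end.
- **Bad detection:** In the last side picture the network placed the crank's boss on the clamp shaft. The pictures contradict this, so I ignored it.

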